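# Lock the cam press on the glued knob

## Robot

A 7-joint arm with a two-finger parallel gripper is mounted at the origin on the work surface; the furniture and walls round the work are solid. World frame = base frame: x ahead of the robot, y to its left, z up, the work surface at z = 0. Lengths are in m, angles in degrees, forces in N, time in s.
With the tool pointing down it reaches from about 0.4 to 0.875 m from the base axis. Payload 4.4 kg.
Tool frame: the origin (TCP) lies midway between the tips of the shut fingers; the grasp point (between the pads) lies behind it (tcp_to_grasp is the z of the grasp point in the tool frame, in m); z points along the fingers, y is the line along which they close (so a half turn about z gives the same grasp; the last joint's range is limited). The gripper opens to 85 mm and grips with 20 to 120 N. Pads are 22 mm wide; open, the fingers measure 114 mm over their backs; the gripper's body (76 mm by 85 mm) begins 54 mm behind the grasp point. The pads swing forward as they close: fully open they stand 13 mm farther back than shut.
Start: joints at [-75.275, 36.005, 2.206, 86.941, -1.547, 57.084, -1.146], TCP at [0.206, 0.616, 0.231] pointing down, gripper open.
Joint ranges: [-175.42, 175.42], [-21.48, 121.26], [-71.46, 75.88], [10.55, 141.38], [-63.04, 243.04], [13.31, 113.54], [-168.57, 168.57]. Speed limits (degrees/s): [147.25, 147.25, 180, 180, 180, 180, 180].

## Interface

Orientations are given as a 3x3 rotation matrix whose columns are the frame's x, y, z axes.
In Python, from cell import get_obs, read_camera, sign_off, tcp_to_grasp gives the robot as it stands.
- The arm moves only by the tool jog_arm, never from a script. Its argument "steps" is a list of rows, each a list of 3 entries, a list of its own where there are three numbers: the turn, a rotation vector about the tool's x, y, z in rad, then the shift along the tool's x, y, z in cm, then the closure, from 0 (fully open) to 1 (shut). In form: [[[rx, ry, rz], [x, y, z], claw], ...]. A call has 1 to 12 rows; each row is the pose to reach, as a shift and turn from the pose commanded when the call began, along the tool's axes at that moment; what a row does not reach only later rows make up. A row lasts 1/8 s, in which the tool goes at most 62.5 mm and 10.7 degrees, less where a joint would pass 70% of its speed; a pose out of reach is approached as far as the arm can. A call with a gripper value outside its range is refused whole. The fingers move at their own pace and stop on an object; "newtons" is the grip in N (left out, the last holds). Time passes only in rows, so rows that repeat a pose let the fingers close. It gives the time, the measured TCP pose, the force, the opening and the grip force at its end, in the units of the state.
- get_obs(): the state, without advancing time (a new reading comes with each control period).
- read_camera(name): name is "scene" or "top" or "wrist"; returns a dict with "pixels" (480x640x3 uint8, red, green, blue), "z_map" (480x640 float32, m along the optical axis (not along the pixel's ray), 0 where there is no reading), "fx", "fy", "cx", "cy" (pixels), "R" (3x3) and "t" (3): a world point X has camera coordinates R X + t; the wrist camera has in their place "mount" (4x4, takes a point from camera to tool coordinates, whose origin is the TCP and whose axes are the flange's). Camera axes: x right, y down, z forward; pixel columns grow to the right and rows downward; lengths in m; the calibration is good to about 2 mm. A picture is of the moment at which its call begins: read the wrist's pose just before it.
- sign_off(): hands the job in; it is judged then, once.
The state is a dict: "time_s": time; "joints": joint angles; "joint_velocities": joint speeds; "effort": joint torques, N m; "eef_pos": TCP position; "ee_rot": TCP orientation; "force": force on the tool from outside, world axes, zero at the start; "ft_torque": the same for the moment, N m; "gripper_width": finger opening in m; "grip_force": force on a finger pad.
Only numpy, scipy, OpenCV 4.12 (cv2) and the standard library are available. Lean on these libraries where they do the work, as an engineer would, in place of code of your own. Each camera call takes 0.05 s, during which the arm holds its last target. There are 200 camera calls.

## Task

Two small cam presses stand open on the bench, one over a black knob and one over a stack of pale discs. Clamp the black knob so its glue can set: flip the lever of its press up and over its high point, from the front toward the column side, until it snaps fully closed. Leave the knob sitting upright under the pad, and leave the press with the discs open.

Things in the scene. Friction and masses are not known exactly. Their poses are not given: they have to be found in the camera images.
- knob_press: Fixed cam press that has the black knob in it: plywood base 140 x 90 x 12 mm, grey C-frame (column at +x, arm 34 mm wide, its top 95 mm up), plunger with rubber pad, cam lever on top. Origin: on the table straight below pad and lever pivot; x from the open front to the column, z up. Pivot axis parallel to y, 112 mm above the origin. The other press looks the same, 0.22 m or more away.
- knob_lever (a joint): Lever angle, rad: 0 open (leans 35 deg from vertical to the press's -x), 0.61 upright, 1.31 high point, 1.92 closed (leans 75 deg to +x). Straight bar 13 mm wide in y; from 50 to 96 mm from the pivot a round black grip 16 mm thick. Sprung: let go before the high point it falls back open, beyond it snaps closed by itself. Takes up to about 7 N across it, 80 mm from the pivot.
- black_knob: Domed round black knob, 59 mm across and 48 mm high, loose, standing upright on the base of its press under the pad. Origin: centre of its underside, z up.
- disc_lever (a joint): Angle of the lever of the other, identical press (the one with the disc stack, 72 mm across, 41 mm high), same meaning; it starts open at 0 and is to stay open.
Mind the look-alikes: they are no part of the job. There is more than one size of the black_knob; the one meant has the size given above.

How it is judged (in metres and radians):
At the end, for the whole second after the job is handed in: The lever of the knob's press is snapped closed (above 1.75 rad of 1.92), the black knob rests upright (within 10 degrees) under the pad, within 15 mm of the press's centre, and the disc press's lever is still open (below 0.3 rad) (value of joint knob_lever above 1.75 rad and horizontal distance between black_knob and knob_press below 0.015 m and angle between black_knob's own z axis and vertical below 0.17 rad and linear speed of black_knob below 0.02 m/s and value of joint disc_lever below 0.3 rad); the robot touches nothing.
It fails at once if the lever of the disc press was flipped toward closed (beyond 0.6 rad) (value of joint disc_lever above 0.6 rad).
It also fails if it takes over 27 s, if anything falls off the work surface, if the arm or the gripper's body presses on something with over 40 N, if the wrist force passes 120 N, or if a joint passes its speed limit or range.

## Working session

There is one attempt and no reset: what is moved stays moved. The work goes in short steps, Python scripts to look and compute and a tool call to move; the robot and the scene stay as the last step left them, time stands still between calls to the robot, and variables do not carry over. Pictures are saved under pics/ and viewed, at most 10 in all, crops included, and the job is handed in when it is done.

Besides the shell and the picture viewer there is one more tool, called after "Request:" as a command line: name --argument value ..., lists and objects as JSON in quotes. jog_arm: Moves the arm, as the interface text tells. Its arguments: {"type":"object","properties":{"steps":{"type":"array"},"newtons":{"type":"number"}},"required":["steps"]}

```bash
mkdir -p pics; cat > h.py <<'E'
import numpy as np, cv2
from cell import *
def grab(n):
    o=get_obs(); c=read_camera(n); 
    np.savez(f'pics/{n}.npz',**{k:np.array(v) for k,v in c.items()})
    return o,c
def world(c,u,v,r=2):
    z=c['z_map'][v-r:v+r+1,u-r:u+r+1]; z=np.median(z[z>0])
    p=np.array([(u-c['cx'])/c['fx']*z,(v-c['cy'])/c['fy']*z,z])
    return np.array(c['R']).T@(p-np.array(c['t']))
E
python3 - <<'E'
from h import *
a=[]
for n in('scene','top'):
    o,c=grab(n); cv2.imwrite(f'pics/{n}0.png',c['pixels'][:,:,::-1])
print(o, tcp_to_grasp)
E
```

```text
{'time_s': 0.05, 'joints': array([-75.27619837,  36.0605665 ,   2.20296822,  86.99482083,
        -1.54630577,  57.08389573,  -1.14598005]), 'joint_velocities': array([ 0.02669066, -0.11443058, -0.06028767, -0.06670009,  0.06237607,
        0.03908393,  0.02284718]), 'effort': array([ 3.16092548e-03, -5.65054572e+01,  1.23199850e+00, -1.94202983e+01,
        1.12660165e-02,  5.15686552e-03,  1.71712986e-05]), 'eef_pos': array([0.20596568, 0.61585385, 0.23037713]), 'ee_rot': array([[-9.48357672e-01,  3.17202464e-01, -5.68143539e-04],
       [ 3.17202970e-01,  9.48355914e-01, -1.82635873e-03],
       [-4.05232026e-05, -1.91225813e-03, -9.99998171e-01]]), 'force': array([-0.24462412, -0.08879377,  0.486142  ]), 'ft_torque': array([0.02529702, 0.0032871 , 0.02616095]), 'grip_force': 0.0, 'gripper_width': 0.085529549407753} -0.0187
```

View pics/scene0.png

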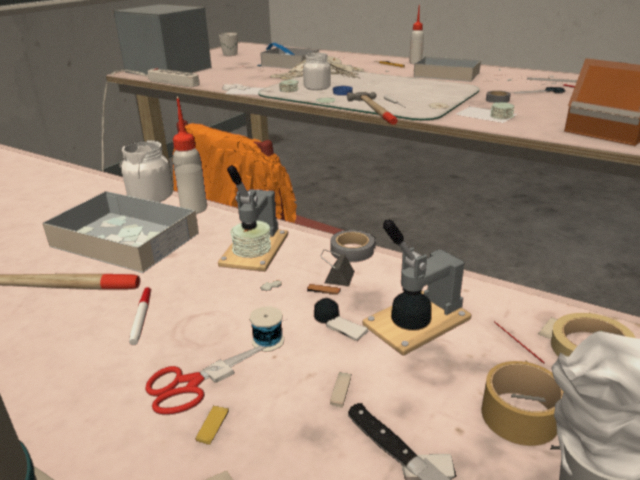

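View pics/top0.png

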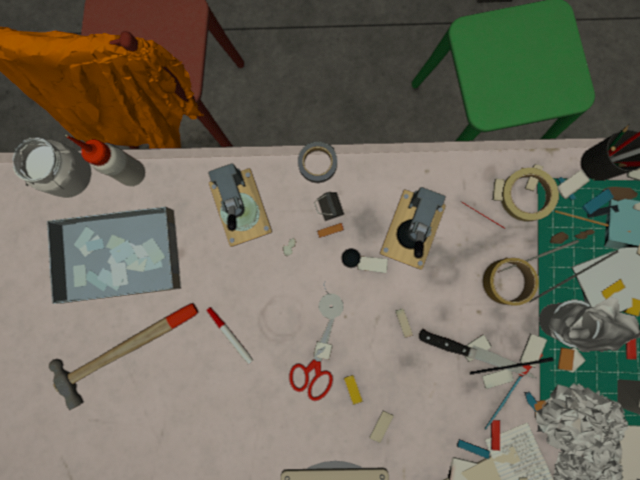

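The scene picture shows the black-knob press at (415,290) and the disc press at (253,225). In the top picture the knob press is at (413,225), its lever grip near (419,245), and the disc press is at (238,205). Possible mix-ups: the disc press, top (238,205), and the small loose black knob, top (351,258). I choose the press at top (413,225) and check it in a close crop.

```bash
python3 - <<'E'
from h import *
c=dict(np.load('pics/top.npz'))
s=dict(np.load('pics/scene.npz'))
a=cv2.resize(c['pixels'][175:280,370:460],None,fx=5,fy=5,interpolation=2)
b=cv2.resize(s['pixels'][205:355,355:480],None,fx=3.5,fy=3.5,interpolation=2)
H=525; im=np.zeros((H,a.shape[1]+b.shape[1],3),np.uint8)
im[:a.shape[0],:a.shape[1]]=a; im[:b.shape[0],a.shape[1]:]=b[:H]
im=im[:, :800] if im.shape[1]>800 else im
cv2.imwrite('pics/crop1.png',im[:,:,::-1]); print(im.shape,a.shape)
print('cam',-c['R'].T@c['t'],c['R'].round(2).tolist(),c['fx'])
for u,v in[(429,200),(426,210),(385,245),(433,268-2),(405,238),(419,250),(350,258),(335,474)]: print(u,v,world(c,u,v,1).round(3))
# point cloud of the region
v,u=np.mgrid[170:285,370:460]; z=c['z_map'][170:285,370:460]
P=np.stack([(u-c['cx'])/c['fx']*z,(v-c['cy'])/c['fy']*z,z],-1)[z>0]
W=(P-c['t'])@c['R']
for lo,hi in((.006,.018),(.085,.102),(.102,.25)):
    q=W[(W[:,2]>lo)&(W[:,2]<hi)]; 
    print(lo,len(q),q.mean(0).round(4),cv2.minAreaRect((q[:,:2]*1000).astype(np.float32)))
E
```

```text
(525, 800, 3) (525, 450, 3)
cam [0.45564599 0.00132608 0.92133646] [[-0.02, -1.0, -0.01], [-1.0, 0.02, -0.09], [0.09, 0.01, -1.0]] 460.27993593108505
429 200 [ 0.605 -0.183  0.094]
426 210 [ 0.587 -0.177  0.094]
385 245 [ 0.532 -0.111  0.011]
433 266 [ 0.489 -0.207 -0.001]
405 238 [ 0.541 -0.145  0.049]
419 250 [ 0.508 -0.143  0.189]
350 258 [ 0.507 -0.04   0.031]
335 474 [ 0.099 -0.001  0.012]
0.006 1808 [ 0.5482 -0.1499  0.0112] ((549.0048217773438, -154.3788299560547), (101.46366119384766, 176.80850219726562), 66.5202865600586)
0.085 825 [ 0.5915 -0.1766  0.0942] ((577.6397094726562, -172.9824676513672), (50.040931701660156, 95.46294403076172), 68.4056396484375)
0.102 444 [ 0.5329 -0.1524  0.1459] ((527.3596801757812, -156.36865234375), (36.68486785888672, 69.52208709716797), 80.29126739501953)
```

View pics/crop1.png

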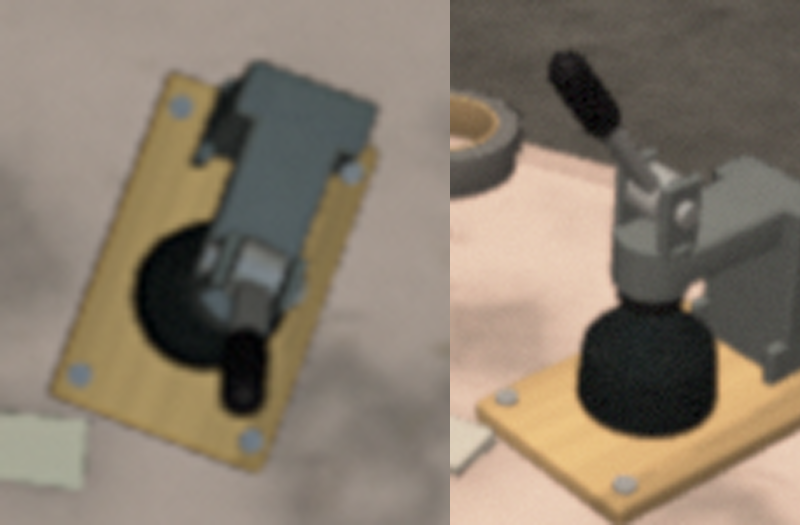

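The crop shows the dark domed knob under the pad, with its lever open and the black grip leaning to the front. Crop base corners: (170,70), (50,395), (262,472), (378,150). Pivot about (255,265), grip from (245,335) to (240,410), knob left edge (135,295).

```bash
cat >> h.py <<'E'
def ray(c,u,v,z):
    d=c['R'].T@np.array([(u-c['cx'])/c['fx'],(v-c['cy'])/c['fy'],1]); o=-c['R'].T@c['t']
    return o+d*(z-o[2])/d[2]
E
python3 - <<'E'
from h import *
c=dict(np.load('pics/top.npz'))
f=lambda u,v,z:ray(c,370+(u-2)/5,175+(v-2)/5,z)
K=[f(*p,.012) for p in((170,70),(50,395),(262,472),(378,150))]
print(np.array(K).round(4).tolist(),[np.linalg.norm(K[i]-K[i-1]).round(4) for i in range(4)])
x=(K[0]-K[1]+K[3]-K[2])[:2]; x/=np.linalg.norm(x); y=np.array([-x[1],x[0]])
m=np.mean(K,0)[:2]; print('axis',x,np.degrees(np.arctan2(x[1],x[0])),'base ctr',m)
v,u=np.mgrid[170:285,370:460]; z=c['z_map'][170:285,370:460]
P=np.stack([(u-c['cx'])/c['fx']*z,(v-c['cy'])/c['fy']*z,z],-1)[z>0]
W=(P-c['t'])@c['R']; 
def loc(q): return np.c_[(q[:,:2]-m)@np.c_[x,y],q[:,2]]
q=loc(W)
for lo,hi in((.09,.1),(.14,.16),(.16,.175),(.175,.2)):
    k=q[(q[:,2]>lo)&(q[:,2]<hi)]; print(lo,len(k),k.mean(0).round(4),k.min(0).round(4),k.max(0).round(4))
kn=q[(q[:,2]>.03)&(q[:,2]<.06)&(abs(q[:,0])<.06)]; print('knob',kn.min(0),kn.max(0))
print('pivot',loc(f(258,262,.118)[None]))
E
```

```text
[[0.6442, -0.152, 0.012], [0.515, -0.0996, 0.012], [0.4827, -0.1818, 0.012], [0.6097, -0.2334, 0.012]] [np.float64(0.0884), np.float64(0.1394), np.float64(0.0884), np.float64(0.1371)]
axis [ 0.92658077 -0.37609584] -22.092058356281463 base ctr [ 0.56289682 -0.16672121]
0.09 792 [0.0312 0.0012 0.0944] [-0.0315 -0.025   0.0901] [0.0638 0.025  0.0997]
0.14 37 [-0.0361  0.0025  0.1473] [-0.0433 -0.0041  0.1405] [-0.0303  0.0073  0.1563]
0.16 45 [-0.0478  0.0025  0.1683] [-0.0598 -0.0063  0.1607] [-0.0411  0.0089  0.1748]
0.175 115 [-0.0628  0.0021  0.1863] [-0.0735 -0.0059  0.1754] [-0.0491  0.0089  0.1935]
knob [-0.04142383 -0.02687302  0.0301398 ] [0.05991144 0.0300531  0.05826889]
pivot [[-0.01077869  0.00045581  0.118     ]]
```

```bash
cat >> h.py <<'E'
O=np.array([.5525,-.1605]); ex=np.array([.9266,-.3761])
def P(px,z): return np.r_[O+ex*px,z]
def shift(T,o=None):
    o=o or get_obs(); return (100*o['ee_rot'].T@(np.array(T)-o['eef_pos'])).round(2)
E
python3 -c "
from h import *
print(shift([.4,.2,.23]),shift(P(-.12,.165)))"
```

```text
[-31.59 -33.29   0.11] [-45.51 -61.88   6.66]
```

Request:
jog_arm --steps '[[[0, 0, 0.02], [-4, -4.2, 0], 1], [[0, 0, 0.03], [-8, -8.4, 0], 1], [[0, 0, 0.06], [-12, -12.6, 0], 1], [[0, 0, 0.063], [-16, -16.8, 0], 1], [[0, 0, 0.063], [-20, -21, 0], 1], [[0, 0, 0.063], [-24, -25.2, 0], 1], [[0, 0, 0.063], [-28, -29.4, 0], 1], [[0, 0, 0.063], [-31.6, -33.3, 0], 1], [[0, 0, 0.063], [-34, -38.3, 0], 1], [[0, 0, 0.063], [-36.4, -43.2, 0], 1], [[0, 0, 0.063], [-38.8, -48, 0], 1], [[0, 0, 0.063], [-41.2, -53, 0], 1]]'

```text
time_s: 1.6
eef_pos: [0.4288, -0.0184, 0.2313]
ee_rot: [[-0.927, 0.376, 0.0], [0.376, 0.927, 0.0], [-0.0, 0.0, -1.0]]
force: [1.3, -0.4, 0.2]
gripper_width: 0.0001
grip_force: 0.0
```

Request:
jog_arm --steps '[[[0, 0, 0], [-1.5, -4.2, 1.5], 1], [[0, 0, 0], [-3.2, -8.5, 3], 1], [[0, 0, 0], [-4.8, -8.5, 6.6], 1], [[0, 0, 0], [-4.8, -8.5, 6.6], 1], [[0, 0, 0], [-4.8, -8.5, 6.6], 1]]'

```text
time_s: 2.22
eef_pos: [0.4409, -0.113, 0.1657]
ee_rot: [[-0.927, 0.376, -0.001], [0.376, 0.927, 0.0], [0.001, 0.0, -1.0]]
force: [0.3, 0.1, 0.4]
gripper_width: 0.0002
grip_force: 0.0
```

```bash
python3 - <<'E'
from h import *
o,s=grab('scene')
print(o['eef_pos'],P(-.12,.165))
cv2.imwrite('pics/s2.png',cv2.resize(s['pixels'][120:360,300:560],None,fx=2.5,fy=2.5)[:,:,::-1])
E
```

```text
[ 0.44088665 -0.11304157  0.1657031 ] [ 0.441308 -0.115368  0.165   ]
```

View pics/s2.png

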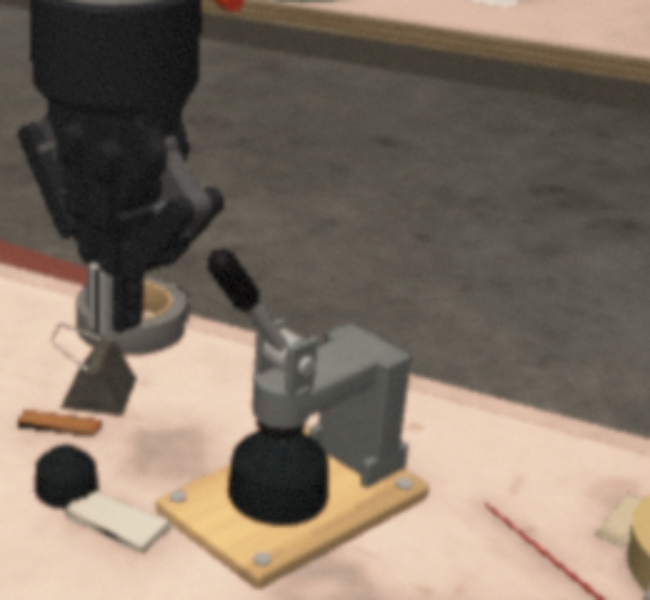

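The picture shows the shut fingers at (125,300) in front of the open lever, whose grip is at (232,278), with the knob upright under the pad at (278,475). Pushing now.

Request:
jog_arm --steps '[[[0, 0, 0], [-2, -0.2, 0], 1], [[0, 0, 0], [-3.5, -0.2, 0], 1], [[0, 0, 0], [-4.5, -0.2, 0], 1], [[0, 0, 0], [-5.5, -0.2, 0], 1], [[0, 0, 0], [-6.5, -0.2, 0], 1], [[0, 0, 0], [-7.5, -0.2, 0], 1], [[0, 0, 0], [-8.5, -0.2, 0], 1], [[0, 0, 0], [-9.5, -0.2, 0], 1], [[0, 0, 0], [-10, -0.2, 0], 1]]'

```text
time_s: 3.4
eef_pos: [0.5312, -0.1525, 0.1655]
ee_rot: [[-0.927, 0.376, -0.004], [0.376, 0.927, 0.001], [0.004, -0.0, -1.0]]
force: [-6.0, 1.7, 4.7]
gripper_width: 0.0
grip_force: 3.5
```

```bash
python3 - <<'E'
from h import *
o,s=grab('scene')
print(o['eef_pos'],o['force'],(o['eef_pos'][:2]-O)@ex)
cv2.imwrite('pics/s3.png',cv2.resize(s['pixels'][120:360,300:560],None,fx=2.5,fy=2.5)[:,:,::-1])
E
```

```text
[ 0.53122202 -0.15246322  0.16548123] [-6.03298962  1.66491825  4.66280367] -0.022738814270596576
```

View pics/s3.png

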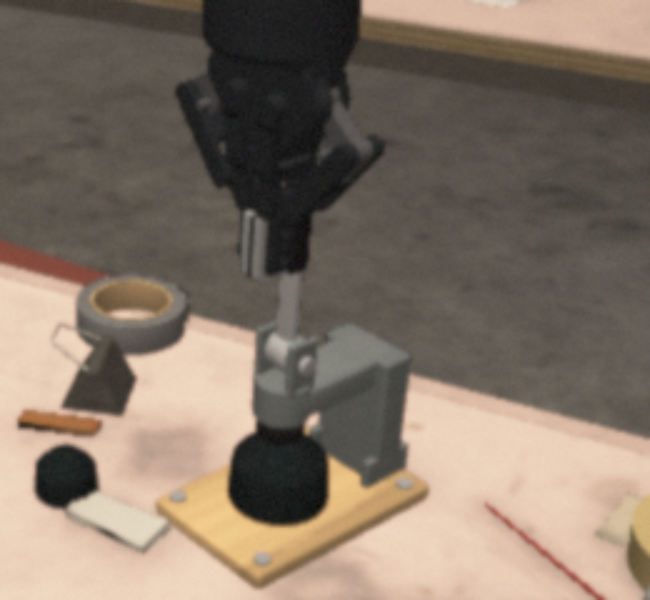

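The lever now stands about upright at (288,305), behind the fingers, and the knob has not moved. I continue past the high point.

Request:
jog_arm --steps '[[[0, 0, 0], [-1, 0, 0], 1], [[0, 0, 0], [-2, 0, 0], 1], [[0, 0, 0], [-3, 0, 0], 1], [[0, 0, 0], [-4, 0, 0.2], 1], [[0, 0, 0], [-5, 0, 0.4], 1], [[0, 0, 0], [-6, 0, 0.5], 1], [[0, 0, 0], [-7, 0, 0.5], 1], [[0, 0, 0], [-7.5, 0, 0.5], 1], [[0, 0, 0], [-7.5, 0, 0.5], 1]]'

```text
time_s: 4.58
eef_pos: [0.6029, -0.1816, 0.1602]
ee_rot: [[-0.926, 0.376, 0.0], [0.376, 0.926, -0.0], [-0.0, -0.0, -1.0]]
force: [0.1, 1.1, 0.3]
gripper_width: -0.0001
grip_force: 0.0
```

```bash
python3 - <<'E'
from h import *
o,s=grab('scene')
print(o['eef_pos'],o['force'],(o['eef_pos'][:2]-O)@ex)
cv2.imwrite('pics/s4.png',cv2.resize(s['pixels'][120:360,300:560],None,fx=2.5,fy=2.5)[:,:,::-1])
E
```

```text
[ 0.60289419 -0.18159268  0.16023733] [0.10688043 1.12885571 0.32963919] 0.054628217389292466
```

View pics/s4.png

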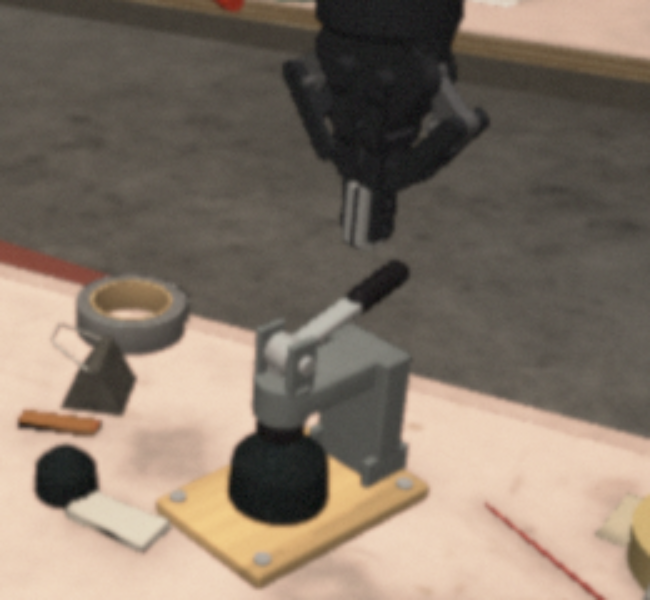

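The lever lies over toward the column, with its grip at (380,285), clear of the fingers, and the knob is upright. I back off upward and measure the lever angle and knob position.

Request:
jog_arm --steps '[[[0, 0, 0], [0, 0, -4], 1], [[0, 0, 0], [0, 0, -8], 1], [[0, 0, 0], [5, 0, -10], 1], [[0, 0, 0], [10, 0, -10], 1], [[0, 0, 0], [15, 3, -10], 1], [[0, 0, 0], [20, 7, -10], 1], [[0, 0, 0], [22, 12, -10], 1], [[0, 0, 0], [22, 15, -10], 1], [[0, 0, 0], [22, 15, -10], 1], [[0, 0, 0], [22, 15, -10], 1]]'

```text
time_s: 5.88
eef_pos: [0.4547, 0.0395, 0.2603]
ee_rot: [[-0.926, 0.377, -0.001], [0.377, 0.926, -0.001], [0.0, -0.001, -1.0]]
force: [0.1, -0.5, 0.2]
gripper_width: -0.0001
grip_force: 0.0
```

```bash
python3 - <<'E'
from h import *
o,c=grab('top'); ey=np.array([-ex[1],ex[0]])
print(o['eef_pos'],o['force'],o['time_s'])
v,u=np.mgrid[170:285,370:470]; z=c['z_map'][170:285,370:470]
Q=np.stack([(u-c['cx'])/c['fx']*z,(v-c['cy'])/c['fy']*z,z],-1)[z>0]
W=(Q-c['t'])@c['R']; q=np.c_[(W[:,:2]-O)@np.c_[ex,ey],W[:,2]]
k=q[(q[:,2]>.105)&(q[:,2]<.2)&(abs(q[:,1])<.012)]
for a in range(0,100,10):
    m=k[(k[:,0]*1000>=a)&(k[:,0]*1000<a+10)]
    if len(m): print(a,len(m),m[:,0].mean().round(4),m[:,2].max().round(4))
kn=q[(q[:,2]>.02)&(q[:,2]<.058)&(q[:,0]<.02)&(abs(q[:,1])<.04)]
if len(kn): print(len(kn),kn.min(0).round(3),kn.max(0).round(3),cv2.minEnclosingCircle((kn[:,:2]*1000).astype(np.float32)))
a=cv2.resize(c['pixels'][165:285,200:470],None,fx=2.9,fy=2.9,interpolation=2)
cv2.imwrite('pics/t5.png',a[:,:,::-1])
E
```

```text
[0.45469364 0.03948398 0.26027595] [ 0.06712896 -0.50209607  0.16098093] 5.875
0 66 0.0046 0.1278
10 45 0.0149 0.1233
20 46 0.0249 0.1264
30 47 0.035 0.1282
40 51 0.0453 0.1352
50 57 0.055 0.1381
60 57 0.065 0.1424
70 57 0.075 0.1433
80 34 0.0837 0.1448
388 [-0.03  -0.029  0.02 ] [0.02  0.029 0.056] ((-1.003373384475708, 0.22157596051692963), 29.123069763183594)
```

View pics/t5.png

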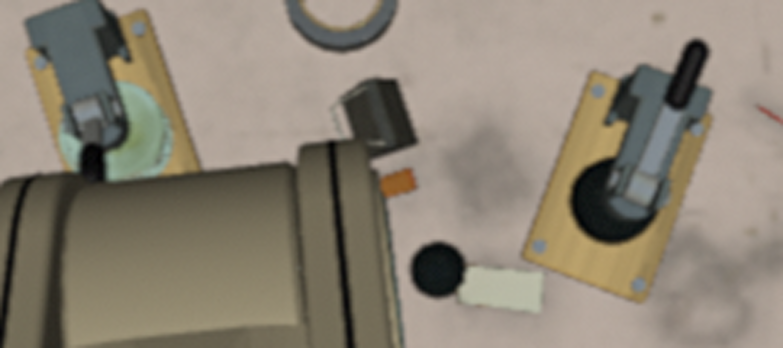

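The picture shows the knob press lever closed, with its grip at (688,75) over the column. The slope of 0.25 matches a 75° lean. The knob is centred within about 1 mm, the disc lever at (92,160) is still open, and the arm is clear of everything.

```bash
python3 -c "
from cell import *
print(sign_off())"
```

```text
the job is handed in; nothing more can be done
None
```

The knob press is snapped closed (lever at about 75° toward the column), the black knob is upright and centred to about 1 mm, the disc press is still open, and the job was handed in at about 5.9 s with the arm clear; no verdict was returned.

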